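Find the large check weight for the balance

TASK

The two check weights of the laboratory balance are hidden under the two white covers, one under each. Lift both covers off and stand them on the bench, mouth down; then, with both weights in view, take the larger weight and stand it upright in the middle of the balance pan, setting it down gently rather than dropping it.

Things in the scene. Friction and masses are not known exactly. Their poses are not given: they have to be found in the camera images.
- cover_1: White round plastic cover like an upturned beaker, loose, 0.1 to 0.2 kg: 94 mm across (86 inside), 78 tall, with a grey knob 24 across and 30 tall on the middle of its top. Origin: centre of its open mouth, z up (knob from z = 78 to 108 mm). It starts centred on a fixed steel base, origin 10 mm above the bench, and hides one weight; lift it straight up by at least 80 mm to clear that.
- cover_2: The second cover, just like cover_1; either may hide the larger weight. Each stands on a round base 112 mm across, 10 high, with a middle 76 across raised 4 more, on which the weight stands. The bench in front of each base is bare: a cover set down 125 to 140 mm nearer the robot in x than where it started, same y, touches nothing; its origin is then at bench height.
- weight: The larger check weight: steel, 0.5 kg, upright cylinder 39 mm across, 50 tall, topped by a 19 mm knob, 63 tall in all. Origin: centre of its underside, z up. It starts under one of the covers, 14 mm above the bench, up to 10 mm off the cover's axis. Grip the cylinder, fingertips kept above the base. The other weight (not listed) has the same form, 24 across and 36 tall.
- pan (a point): Centre of the top of the balance pan: a level, rigid round steel plate 110 mm across, 52 mm above the bench, z up. It lies on a fixed white balance 170 by 140 mm, 40 high, whose display faces the robot; the pan's centre is 22 mm farther from the display than the balance's centre. Nothing stands on it.
Not all that is in view belongs to the job. What is shaped like the cover_1 but pink is not meant.

How it is judged:
By the outcome, as a careful person would: the job done as asked, in the order asked, and still so for the second after the job is handed in, with the robot touching nothing.
It also fails if it takes over 64 s, if anything falls off the work surface, if the arm or the gripper's body presses on something with over 40 N, if the wrist force passes 120 N, or if a joint passes its speed limit or range.

ROBOT

A 6-joint arm with a two-finger parallel gripper is mounted at the origin on the work surface. World frame = base frame: x ahead of the robot, y to its left, z up, the work surface at z = 0. Lengths are in m, angles in rad, forces in N, time in s.
With the tool pointing down it reaches from about 0.275 to 0.85 m from the base axis. Payload 5.2 kg.
Tool frame: the origin (TCP) lies at the very end of the fingers, on their centre line; the grasp point (between the pads) lies 19 mm behind it; z points along the fingers, y is the direction in which the jaws open and shut (so a half turn about z gives the same grasp; the last joint's range is limited). The gripper opens to 85 mm and grips with 20 to 120 N. Pads are 22 mm wide; open, the fingers measure 114 mm over their backs; the gripper's body (76 mm by 85 mm) begins 54 mm behind the grasp point. The pads swing forward as they close: fully open they stand 13 mm farther back than shut.
Start: joints at [0.907, 0.259, 1.535, -0, 1.348, -0.203], TCP at [0.245, 0.493, 0.231] pointing down, gripper open.
Joint ranges: [-3.14, 3.14], [-0.91, 2.08], [0.19, 2.58], [-1.22, 4.36], [0.22, 2.71], [-3.12, 3.12]. Speed limits (rad/s): [2.57, 2.57, 3.14, 3.14, 3.14, 3.14].

INTERFACE

Orientations are given as [roll, pitch, yaw] about the fixed x, y, z axes, in that order (R = Rz(yaw) Ry(pitch) Rx(roll)).
In Python, from plant import env, grab_frame, look_for, trace, landmark_of gives the robot as it stands. The module is installed in compiled form; this text tells all that it offers.
- The arm moves only by the tool jog_arm, never from a script. Its argument "moves" is one flat list of numbers, 7 for each row, row after row: the opening, from 0 (shut) to 1 (fully open), then the shift along the world's x, y, z each as a share of 0.025 m, from -1 to 1, then the turn, a rotation vector about the world's x, y, z each as a share of 0.12 rad, from -1 to 1. In form: [jaw, tx, ty, tz, wx, wy, wz, jaw, tx, ty, tz, wx, wy, wz, ...]. A call has 1 to 10 rows; each row shifts and turns the commanded pose from where the row before left it; what a row does not reach is not made up. A row lasts 1/8 s, in which the tool goes at most 62.5 mm and 10.7 degrees, less where a joint would pass 70% of its speed; a pose out of reach is approached as far as the arm can. A call with a number of a shift or a turn outside -1 to 1 is refused whole. A call with a gripper value outside its range is refused whole. The fingers move at their own pace and stop on an object; the grip force is fixed at half the most. Time passes only in rows, so rows that do not move let the fingers close. It gives the time, the measured TCP pose, the force and the opening at its end, in the units of the state.
- env.state(): the state, without advancing time (a new reading comes with each control period).
- grab_frame(name): name is "side" or "top" or "wrist"; returns a dict with "pixels" (480x640x3 uint8, red, green, blue), "intrinsics" (3x3 intrinsics, pixels), "position" and "attitude" of the camera in the world. Camera axes: x right, y up, looking along -z (the intrinsics and any distortion apply to the point x, -y, -z); pixel columns grow to the right and rows downward; lengths in m; the calibration is good to about 2 mm. A picture is of the moment at which its call begins. There is no depth.
- env.finish_job(): hands the job in, once; it reports no verdict.
Trained networks look in the newest picture that a camera, given by its name, has taken for a name from the list of things; names that differ only in an ending like _2 or _b are one class to them, and where a whole thing is asked for, a point or a joint stands for the part that bears it (a point fixed in the world has none). Each returns a list of dicts, best first, with "score" (0 to 1); they miss things now and then, are a little off and sometimes report something else, mostly with a low value. They report only what shows in the picture. A call takes as long as a camera call. They do not tell look-alikes from the thing itself.
- look_for(camera, query): "extent" ([left, top, right, bottom] in pixels, round what is visible of it).
- trace(camera, query): "mask" (480x640 bool, what is visible of it) and "extent" ([left, top, right, bottom] in pixels, round what is visible of it).
- landmark_of(camera, query): "location" ([column, row] in pixels: a listed point, or the origin of a listed thing).
The state is a dict: "t": time; "joint_positions": joint angles; "dq": joint speeds; "effort": joint torques, N m; "tcp_pos": TCP position; "tool_rot": TCP orientation; "force": force on the tool from outside, world axes, zero at the start; "torque": the same for the moment, N m; "gripper_width": finger opening in m.
Only numpy, scipy, OpenCV 4.12 (cv2) and the standard library are available. Lean on these libraries where they do the work, as an engineer would, in place of code of your own. Each camera call takes 0.05 s, during which the arm holds its last target.

## Working session

There is one attempt and no reset: what is moved stays moved. The work goes in short steps, Python scripts to look and compute and a tool call to move; the robot and the scene stay as the last step left them, time stands still between calls to the robot, and variables do not carry over. Pictures are saved under pics/ and viewed, and the job is handed in when it is done.

Besides the shell and the picture viewer there is one more tool, called as a command line: name --argument value ..., lists and objects as JSON in quotes. jog_arm: Moves the arm, as the interface text tells. Shift numbers are shares of 0.025 m and turn numbers shares of 0.12 rad, none past 1 either way. Its arguments: {"type":"object","properties":{"moves":{"type":"array","items":{"type":"number"}}},"required":["moves"]}

```bash
mkdir -p pics; cat > h.py <<'E'
from plant import env, grab_frame, look_for, trace, landmark_of
import numpy as np, cv2
def save(f,name,crop=None,scale=1):
    im=f["pixels"][:,:,::-1]
    if crop: im=im[crop[1]:crop[3],crop[0]:crop[2]]
    if scale!=1: im=cv2.resize(im,None,fx=scale,fy=scale,interpolation=cv2.INTER_CUBIC)
    cv2.imwrite("pics/"+name,im)
def ray(f,px):
    K=np.array(f["intrinsics"]);R=np.array(f["attitude"])
    if R.shape!=(3,3):
        from scipy.spatial.transform import Rotation as Ro
        R=Ro.from_euler('xyz',R).as_matrix()
    d=np.linalg.inv(K)@np.array([px[0],px[1],1.]); d=np.array([d[0],-d[1],-d[2]])
    return np.array(f["position"]),R@d
def onz(f,px,z):
    p,d=ray(f,px); return p+d*(z-p[2])/d[2]
def proj(f,P):
    K=np.array(f["intrinsics"]);R=np.array(f["attitude"])
    if R.shape!=(3,3):
        from scipy.spatial.transform import Rotation as Ro
        R=Ro.from_euler('xyz',R).as_matrix()
    c=R.T@(np.array(P)-np.array(f["position"])); c=np.array([c[0],-c[1],-c[2]]); u=K@c; return u[:2]/u[2]
def tri(obs):
    A=np.zeros((3,3));b=np.zeros(3)
    for f,px in obs:
        p,d=ray(f,px);d=d/np.linalg.norm(d);M=np.eye(3)-np.outer(d,d);A+=M;b+=M@p
    x=np.linalg.solve(A,b)
    res=[]
    for f,px in obs: res.append(np.linalg.norm(proj(f,x)-px))
    return x,res
E
python3 - <<'E'
from h import *
np.set_printoptions(precision=3,suppress=True)
for n in ["side","top","wrist"]:
    f=grab_frame(n);save(f,n+"0.png")
    print(n,f["position"],np.shape(f["attitude"]),[k for k in f],np.array(f["intrinsics"]).tolist())
    for q in ["cover_1","weight","pan"]:
        for d in look_for(n,q) if q!="pan" else []: print(q,d["score"],np.round(d["extent"]))
        for d in landmark_of(n,q): print(q,"lm",d["score"],np.round(d["location"],1),onz(f,d["location"],.052 if q=="pan" else .01))
print(env.state())
E
```

```text
side [0.472 0.693 0.759] (3,) ['pixels', 'intrinsics', 'position', 'attitude'] [[618.4341685624946, 0.0, 319.7460216816413], [0.0, 618.4341685624946, 243.40172144466572], [0.0, 0.0, 1.0]]
cover_1 0.86 [321. 166. 366. 231.]
cover_1 0.82 [314. 122. 361. 180.]
cover_1 0.76 [267. 358. 340. 454.]
cover_1 0.48 [284. 269. 394. 350.]
cover_1 lm 0.87 [346.  213.3] [ 0.582 -0.238  0.01 ]
cover_1 lm 0.62 [337.7 170.4] [ 0.618 -0.38   0.01 ]
cover_1 lm 0.58 [302.5 421.4] [0.583 0.226 0.01 ]
weight lm 0.41 [346.4 215.6] [ 0.581 -0.232  0.01 ]
pan lm 0.72 [323.1 293.4] [0.586 0.02  0.052]
top [ 0.476 -0.068  1.104] (3,) ['pixels', 'intrinsics', 'position', 'attitude'] [[532.0157813869049, 0.0, 322.5487931297064], [0.0, 532.0157813869049, 240.9939732090012], [0.0, 0.0, 1.0]]
cover_1 0.62 [453. 209. 507. 261.]
cover_1 0.6 [378. 222. 435. 276.]
cover_1 0.56 [142. 221. 198. 270.]
cover_1 lm 0.83 [176.2 246.1] [0.582 0.224 0.01 ]
cover_1 lm 0.73 [473.2 239.9] [ 0.612 -0.39   0.01 ]
cover_1 lm 0.59 [400.6 250.7] [ 0.585 -0.239  0.01 ]
pan lm 0.68 [272.5 247. ] [0.581 0.022 0.052]
wrist [0.185 0.521 0.375] (3,) ['pixels', 'intrinsics', 'position', 'attitude'] [[427.53998852358484, 0.0, 313.16382771880234], [0.0, 427.53998852358484, 236.82729412007157], [0.0, 0.0, 1.0]]
{'t': 0.9, 'joint_positions': array([ 0.907,  0.259,  1.535,  0.   ,  1.348, -0.203]), 'dq': array([-0.   ,  0.001,  0.001,  0.001,  0.002,  0.001]), 'effort': array([  0.   , -44.591, -29.09 ,  -0.001,   0.001,   0.   ]), 'tcp_pos': array([0.245, 0.493, 0.231]), 'tool_rot': array([-3.142, -0.   ,  2.681]), 'force': array([-0.045, -0.252, -0.495]), 'torque': array([-0.026,  0.037,  0.003]), 'gripper_width': 0.08538933472102754}
```

View pics/side0.png

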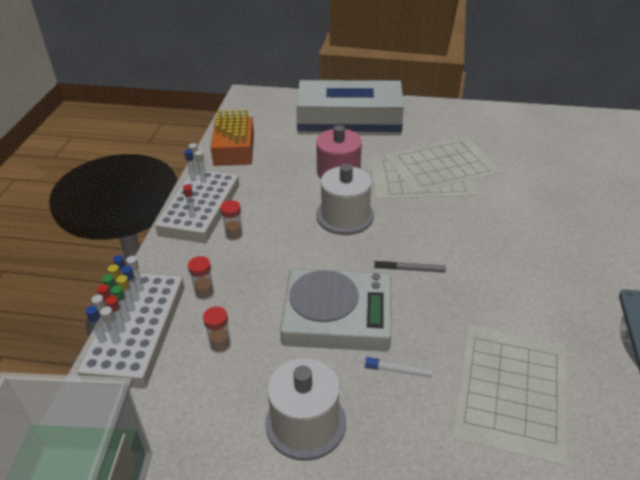

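View pics/top0.png

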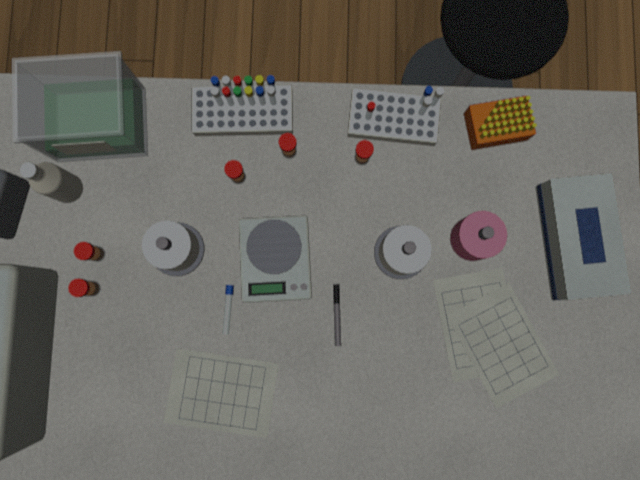

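View pics/wrist0.png

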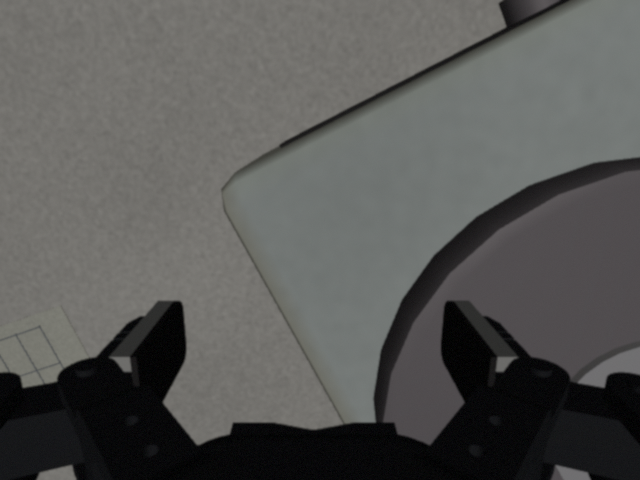

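```bash
python3 - <<'E'
from h import *
np.set_printoptions(precision=4,suppress=True)
fs=grab_frame("side");ft=grab_frame("top")
a=cv2.resize(fs["pixels"][350:460,255:355],None,fx=4,fy=4,interpolation=2)
b=cv2.resize(fs["pixels"][155:240,310:385],None,fx=4,fy=4,interpolation=2)
c=cv2.resize(ft["pixels"][215:285,135:210],None,fx=4,fy=4,interpolation=2)
d=cv2.resize(ft["pixels"][215:285,365:440],None,fx=4,fy=4,interpolation=2)
can=np.zeros((600,800,3),np.uint8)
def put(i,x,y): can[y:y+i.shape[0],x:x+i.shape[1]]=i[:600-y]
put(c,0,0);put(d,310,0);put(cv2.resize(a,None,fx=.7,fy=.7),0,285);put(cv2.resize(b,None,fx=.9,fy=.9),310,285)
cv2.imwrite("pics/crops.png",can[:,:,::-1])
# knob blobs
for nm,f,rois in (("side",fs,[(285,362,320,395),(335,160,358,186)]),("top",ft,[(150,232,176,256),(398,236,422,260)])):
    for r in rois:
        g=cv2.cvtColor(f["pixels"][r[1]:r[3],r[0]:r[2]],cv2.COLOR_RGB2GRAY)
        m=(g<110).astype(np.uint8); n,l,s,ce=cv2.connectedComponentsWithStats(m)
        for i in range(1,n):
            if s[i,4]>15: print(nm,ce[i]+[r[0],r[1]],s[i]+[r[0],r[1],0,0,0])
    for d in landmark_of(nm,"cover_1"): print(d["score"],d["location"])
    for q in trace(nm,"cover_1"): print(q["score"],q["extent"],q["mask"].sum())
E
```

```text
side [302.495  379.6766] [294 367  18  26 402]
side [345.7594 169.0058] [335 160  23  23 345]
0.91 [303.4, 420.3]
0.66 [338.7, 171.8]
0.63 [346.8, 214.8]
0.88 [321.5, 163.7, 371.5, 230.6] 2797
0.82 [267.4, 356.6, 340.0, 452.3] 5514
0.66 [315.0, 125.7, 360.0, 182.2] 1734
top [163.5287 243.1437] [156 237  16  14 174]
top [408.3247 247.7662] [401 242  15  13 154]
0.86 [176.9, 247.8]
0.82 [475.5, 237.1]
0.62 [398.7, 251.0]
0.75 [377.5, 224.3, 432.0, 274.6] 2027
0.74 [140.7, 218.1, 197.9, 270.1] 2277
0.72 [450.2, 205.6, 507.4, 263.2] 2271
```

View pics/crops.png

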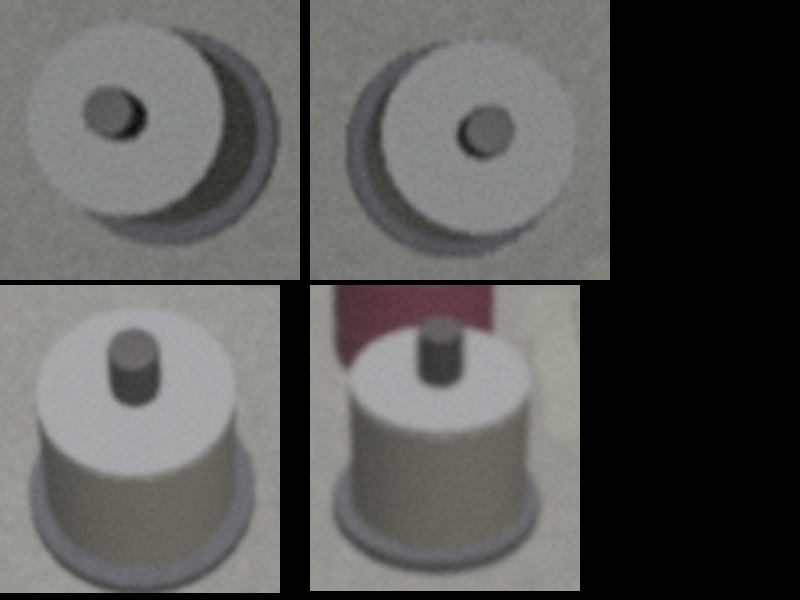

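```bash
cat > m.py <<'E'
from h import *
np.set_printoptions(precision=4,suppress=True)
fs=grab_frame("side");ft=grab_frame("top")
for nm,s,t in (("Atop",(302.9,372.9),(161.8,242.5)),("Btop",(346.1,166.9),(410,247.2)),("Aorg",(303,420.8),(176.5,247)),("Borg",(346.4,214),(399.6,250.8)),("pan",(323.1,293.4),(272.5,247))):
    print(nm,*tri([(fs,s),(ft,t)]))
for nm,f in (("side",fs),("top",ft)):
    for d in landmark_of(nm,"pan"): print(nm,d["score"],d["location"])
# pan ellipse
g=cv2.cvtColor(ft["pixels"],cv2.COLOR_RGB2GRAY)
m=((g<125)).astype(np.uint8)[215:280,240:310]
n,l,s,ce=cv2.connectedComponentsWithStats(m)
for i in range(1,n):
    if s[i,4]>800: print("pan blob",ce[i]+[240,215],s[i]); print(onz(ft,ce[i]+[240,215],.052))
print(onz(ft,(161.8,242.5),.118),onz(ft,(410,247.2),.118))
E
python3 m.py
```

```text
Atop [0.5784 0.2232 0.1161] [np.float64(0.7292620824383843), np.float64(0.4977466925863454)]
Btop [ 0.5825 -0.2397  0.117 ] [np.float64(0.6704721647753037), np.float64(0.6542942516861153)]
Aorg [0.5813 0.2242 0.0082] [np.float64(0.8964408015083014), np.float64(0.6017378073437806)]
Borg [ 0.583  -0.237   0.0097] [np.float64(0.8682434808767476), np.float64(0.8118314144797955)]
pan [0.5833 0.0224 0.0542] [np.float64(1.4943235334130334), np.float64(1.1897090880789318)]
side 0.7 [326.3, 293.6]
top 0.63 [275.1, 248.9]
pan blob [275.532  243.4092] [   0    0   70   65 3011]
[0.5884 0.0167 0.052 ]
[0.5773 0.2226 0.118 ] [ 0.5812 -0.2395  0.118 ]
```

jog_arm --moves '[1, 1, -0.8, 0, 0, 0, 0.4, 1, 1, -0.8, 0, 0, 0, 0.4, 1, 1, -0.8, 0, 0, 0, 0.4, 1, 1, -0.8, 0, 0, 0, 0.4, 1, 1, -0.8, 0, 0, 0, 0.4, 1, 1, -0.8, 0, 0, 0, 0.4, 1, 1, -0.8, 0, 0, 0, 0.4, 1, 1, -0.8, 0, 0, 0, 0.4, 1, 1, -0.8, 0, 0, 0, 0.4, 1, 1, -0.8, 0, 0, 0, 0.24]'

```text
t: 2.65
tcp_pos: [0.4953, 0.2919, 0.2313]
tool_rot: [3.142, 0.0, -3.14]
force: [1.2, -0.4, -0.0]
gripper_width: 0.0856
```

jog_arm --moves '[1, 1, -0.8, 0, 0, 0, 0, 1, 1, -0.8, 0, 0, 0, 0, 1, 1, -0.8, 0, 0, 0, 0, 1, 0.36, -0.4, 0, 0, 0, 0, 1, 0, 0, 0, 0, 0, 0]'

```text
t: 3.28
tcp_pos: [0.5785, 0.2222, 0.231]
tool_rot: [3.141, -0.001, 3.14]
force: [-0.5, -0.3, -0.6]
gripper_width: 0.0858
```

```bash
cat > w.py <<'E'
import sys
from h import *
np.set_printoptions(precision=4,suppress=True)
f=grab_frame("wrist");save(f,sys.argv[1])
s=env.state();print(s["t"],s["tcp_pos"],s["tool_rot"],f["position"],f["attitude"])
for a in sys.argv[2:]:
    P=[float(v) for v in a.split(",")];print(P,proj(f,P))
E
python3 w.py w1.png .579,.2232,.118
```

```text
3.325 [0.578  0.2229 0.2311] [ 3.1413 -0.0009  3.1412] [0.5124 0.2215 0.3744] [-0.2619  0.001   1.5698]
[0.579, 0.2232, 0.118] [316.4541 233.444 ]
```

View pics/w1.png

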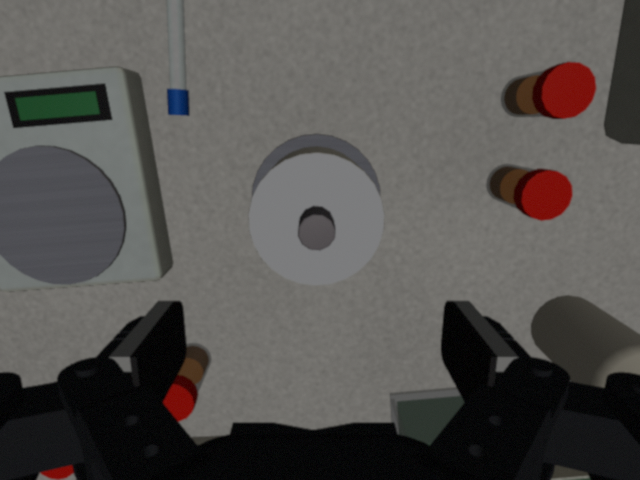

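jog_arm --moves '[0.7, 0, 0, -1, 0, 0, 0, 0.6, 0, 0, -1, 0, 0, 0, 0.6, 0, 0, -1, 0, 0, 0, 0.6, 0, 0, -1, 0, 0, 0, 0.6, 0, 0, -0.8, 0, 0, 0, 0.6, 0, 0, -0.6, 0, 0, 0, 0.6, 0, 0, 0, 0, 0, 0]'

```text
t: 4.2
tcp_pos: [0.5772, 0.2232, 0.0954]
tool_rot: [-3.141, -0.002, -3.141]
force: [-0.6, 0.0, 0.0]
gripper_width: 0.0517
```

```bash
python3 w.py w2.png
```

```text
4.25 [0.5781 0.2232 0.0963] [ 3.1416 -0.0005 -3.1409] [0.5113 0.2224 0.2389] [-0.2603  0.0014  1.5719]
```

View pics/w2.png

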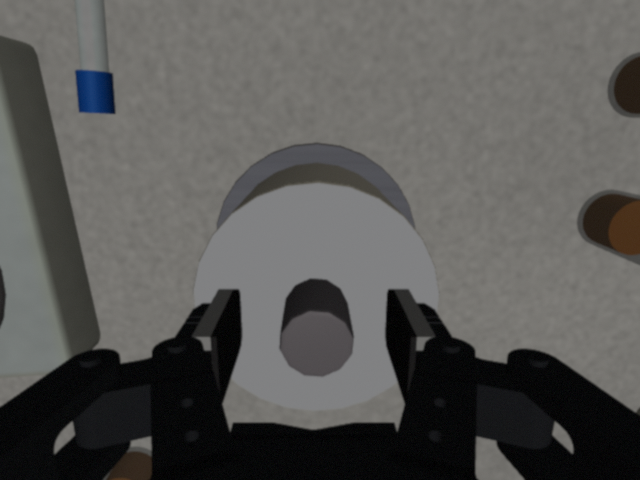

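jog_arm --moves '[0, 0, 0, 0, 0, 0, 0, 0, 0, 0, 0, 0, 0, 0, 0, 0, 0, 0, 0, 0, 0, 0, 0, 0, 0, 0, 0, 0, 0, 0, 0, 0, 0, 0, 0]'

```text
t: 4.88
tcp_pos: [0.5793, 0.223, 0.0975]
tool_rot: [3.141, 0.002, 3.142]
force: [-0.1, 1.8, 6.4]
gripper_width: 0.0221
```

jog_arm --moves '[0, 0, 0, 0.3, 0, 0, 0, 0, 0, 0, 0.7, 0, 0, 0, 0, 0, 0, 1, 0, 0, 0, 0, 0, 0, 1, 0, 0, 0, 0, 0, 0, 1, 0, 0, 0, 0, 0, 0, 0.4, 0, 0, 0, 0, 0, 0, 0, 0, 0, 0]'

```text
t: 5.75
tcp_pos: [0.5788, 0.2226, 0.2072]
tool_rot: [3.141, 0.002, 3.142]
force: [-0.3, 0.6, -0.4]
gripper_width: 0.0222
```

```bash
python3 w.py w3.png; python3 - <<'E'
from h import *
f=grab_frame("side");save(f,"s3.png")
print(env.state()["force"])
E
```

```text
5.8 [0.5783 0.2225 0.206 ] [-3.1414 -0.0004  3.1415] [0.5124 0.2218 0.3505] [-0.2643  0.0009  1.571 ]
[-0.03279375  0.14429817 -2.63195205]
```

View pics/w3.png

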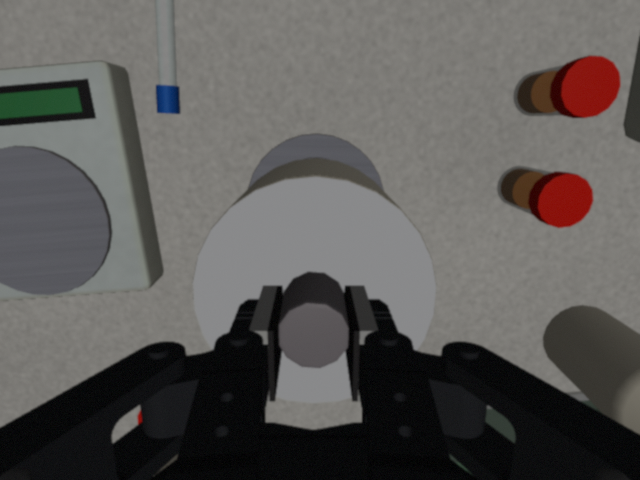

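View pics/s3.png

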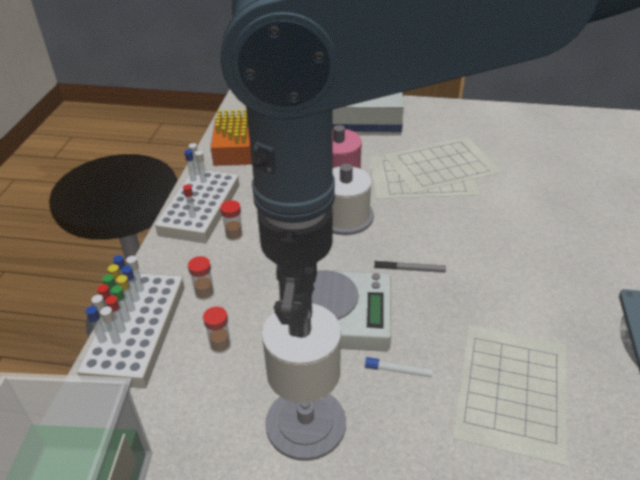

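jog_arm --moves '[0, -0.6, 0, 0, 0, 0, 0, 0, -1, 0, 0, 0, 0, 0, 0, -1, 0, 0, 0, 0, 0, 0, -1, 0, 0, 0, 0, 0, 0, -1, 0, 0, 0, 0, 0, 0, -0.7, 0, 0, 0, 0, 0, 0, 0, 0, -0.8, 0, 0, 0, 0, 0, 0, -1, 0, 0, 0, 0, 0, 0, -1, 0, 0, 0, 0, 0, 0, -1, 0, 0, 0]'

```text
t: 7.1
tcp_pos: [0.4454, 0.2226, 0.1104]
tool_rot: [-3.142, -0.0, -3.141]
force: [0.5, -0.2, -2.0]
gripper_width: 0.022
```

jog_arm --moves '[0, 0, 0, -0.5, 0, 0, 0, 0, 0, 0, -0.2, 0, 0, 0, 0, 0, 0, -0.1, 0, 0, 0, 0, 0, 0, 0, 0, 0, 0]'

```text
t: 7.6
tcp_pos: [0.4465, 0.2228, 0.0918]
tool_rot: [3.141, 0.001, -3.142]
force: [0.2, -0.2, -0.3]
gripper_width: 0.0218
```

jog_arm --moves '[0, 0, 0, -0.08, 0, 0, 0, 0, 0, 0, -0.06, 0, 0, 0, 0, 0, 0, 0, 0, 0, 0]'

```text
t: 7.98
tcp_pos: [0.446, 0.2226, 0.0878]
tool_rot: [-3.142, -0.0, -3.142]
force: [0.9, -0.7, -1.2]
gripper_width: 0.0221
```

jog_arm --moves '[0, 0, 0, -0.06, 0, 0, 0, 0, 0, 0, 0, 0, 0, 0]'

```text
t: 8.22
tcp_pos: [0.4463, 0.2231, 0.0873]
tool_rot: [3.141, 0.001, -3.141]
force: [-2.6, 1.3, 6.6]
gripper_width: 0.0222
```

```bash
python3 w.py w4.png; python3 - <<'E'
from h import *
f=grab_frame("side");save(f,"s4.png",(200,180,440,480),2)
print(env.state()["force"],env.state()["tcp_pos"])
E
```

```text
8.275 [0.4463 0.223  0.0873] [ 3.1409  0.0009 -3.1416] [0.3799 0.2222 0.2306] [-0.2637  0.0004  1.5711]
[-2.66340659  2.08183669  7.16724551] [0.44628081 0.22303528 0.08731034]
```

View pics/s4.png

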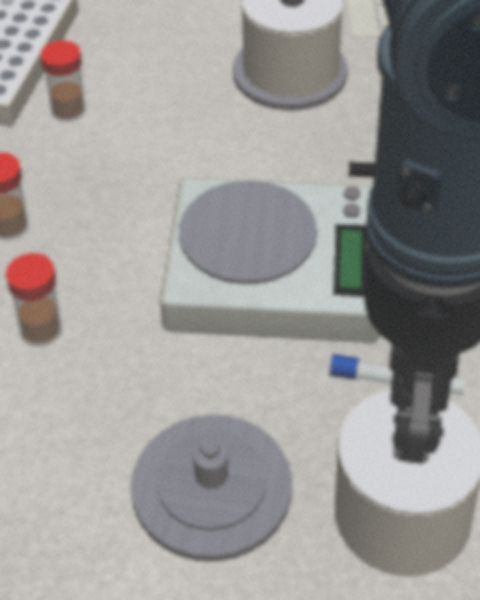

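jog_arm --moves '[0.6, 0, 0, 0, 0, 0, 0, 0.6, 0, 0, 0, 0, 0, 0, 0.6, 0, 0, 0, 0, 0, 0, 0.6, 0, 0, 0.4, 0, 0, 0, 0.6, 0, 0, 1, 0, 0, 0, 0.6, 0, 0, 1, 0, 0, 0, 0.6, 0, -0.5, 1, 0, 0, 0, 0.6, 0.3, -1, 1, 0, 0, 0, 0.6, 0.3, -1, 0.3, 0, 0, 0, 0.6, 0.3, -1, 0, 0, 0, 0]'

```text
t: 9.57
tcp_pos: [0.4694, 0.1345, 0.2056]
tool_rot: [3.141, 0.003, -3.141]
force: [0.7, -1.1, 0.1]
gripper_width: 0.0511
```

jog_arm --moves '[0.6, 0.3, -1, 0, 0, 0, 0, 0.6, 0.3, -1, 0, 0, 0, 0, 0.6, 0.3, -1, 0, 0, 0, 0, 0.6, 0.3, -1, 0, 0, 0, 0, 0.6, 0.3, -1, 0, 0, 0, 0, 0.6, 0.3, -1, 0, 0, 0, 0, 0.6, 0.3, -1, 0, 0, 0, 0, 0.6, 0.3, -1, 0, 0, 0, 0, 0.6, 0.3, -1, 0, 0, 0, 0, 0.6, 0.3, -1, 0, 0, 0, 0]'

```text
t: 10.82
tcp_pos: [0.5438, -0.1157, 0.2045]
tool_rot: [-3.141, 0.001, 3.141]
force: [0.1, 0.0, 0.6]
gripper_width: 0.051
```

jog_arm --moves '[0.6, 0.3, -1, 0, 0, 0, 0, 0.6, 0.3, -1, 0, 0, 0, 0, 0.6, 0.3, -1, 0, 0, 0, 0, 0.6, 0.3, -1, 0, 0, 0, 0, 0.6, 0.3, -1, 0, 0, 0, 0, 0.6, 0, 0, 0, 0, 0, 0]'

```text
t: 11.58
tcp_pos: [0.5813, -0.2422, 0.2034]
tool_rot: [-3.141, -0.0, 3.139]
force: [-0.5, 0.3, 0.7]
gripper_width: 0.0511
```

```bash
python3 w.py w5.png .582,-.239,.118
```

```text
11.625 [ 0.581  -0.2408  0.2034] [ 3.141  -0.0006  3.1402] [ 0.5151 -0.2428  0.3468] [-0.2626  0.0014  1.5689]
[0.582, -0.239, 0.118] [320.7868 246.1589]
```

View pics/w5.png

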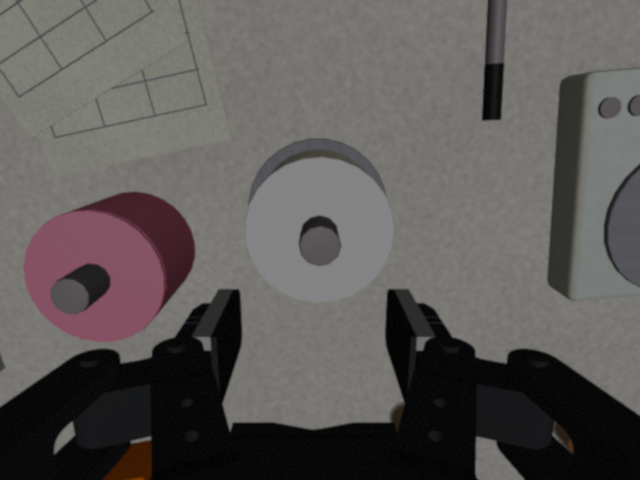

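jog_arm --moves '[0.6, 0, 0.07, -0.8, 0, 0, 0, 0.6, 0, 0, -1, 0, 0, 0, 0.6, 0, 0, -1, 0, 0, 0, 0.6, 0, 0, -0.9, 0, 0, 0, 0.6, 0, 0, -0.5, 0, 0, 0, 0.6, 0, 0, 0, 0, 0, 0, 0, 0, 0, 0, 0, 0, 0, 0, 0, 0, 0, 0, 0, 0, 0, 0, 0, 0, 0, 0, 0, 0, 0, 0, 0, 0, 0, 0]'

```text
t: 12.88
tcp_pos: [0.5818, -0.2388, 0.1002]
tool_rot: [-3.14, 0.002, 3.141]
force: [0.2, -0.7, 6.6]
gripper_width: 0.0219
```

jog_arm --moves '[0, 0, 0, 0, 0, 0, 0, 0, 0, 0, 0.3, 0, 0, 0, 0, 0, 0, 0.7, 0, 0, 0, 0, 0, 0, 1, 0, 0, 0, 0, 0, 0, 1, 0, 0, 0, 0, 0, 0, 1, 0, 0, 0, 0, 0, 0, 0.4, 0, 0, 0, 0, 0, 0, 0, 0, 0, 0]'

```text
t: 13.88
tcp_pos: [0.5813, -0.2382, 0.2097]
tool_rot: [-3.141, 0.001, -3.142]
force: [0.5, -0.5, -1.4]
gripper_width: 0.0217
```

```bash
python3 - <<'E'
from h import *
f=grab_frame("side");save(f,"s6.png")
print(env.state()["force"],env.state()["tcp_pos"])
E
```

```text
[ 0.34329105  0.00646976 -2.21217588] [ 0.58084134 -0.23792186  0.20855099]
```

View pics/s6.png

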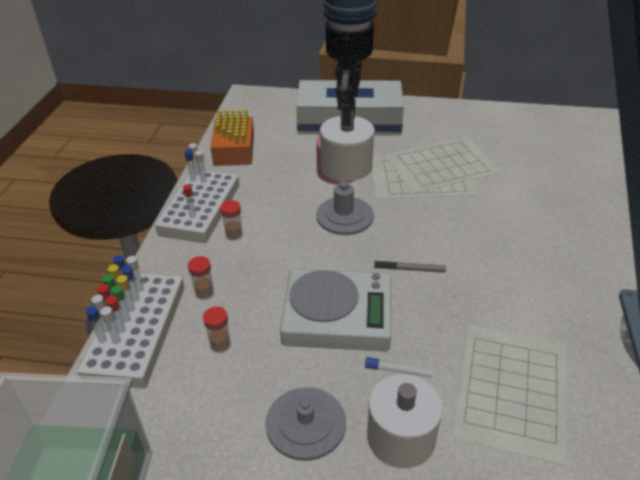

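jog_arm --moves '[0, -0.6, 0, 0, 0, 0, 0, 0, -1, 0, 0, 0, 0, 0, 0, -1, 0, 0, 0, 0, 0, 0, -1, 0, 0, 0, 0, 0, 0, -1, 0, 0, 0, 0, 0, 0, -0.7, 0, 0, 0, 0, 0, 0, 0, 0, -0.8, 0, 0, 0, 0, 0, 0, -1, 0, 0, 0, 0, 0, 0, -1, 0, 0, 0, 0, 0, 0, -1, 0, 0, 0]'

```text
t: 15.18
tcp_pos: [0.4479, -0.2379, 0.1127]
tool_rot: [3.141, -0.0, 3.141]
force: [0.3, 1.4, -1.6]
gripper_width: 0.0218
```

jog_arm --moves '[0, 0, 0, -0.5, 0, 0, 0, 0, 0, 0, -0.2, 0, 0, 0, 0, 0, 0, -0.08, 0, 0, 0, 0, 0, 0, -0.06, 0, 0, 0, 0, 0, 0, 0, 0, 0, 0]'

```text
t: 15.8
tcp_pos: [0.4488, -0.2383, 0.0933]
tool_rot: [-3.141, 0.001, -3.141]
force: [0.4, -0.1, -0.9]
gripper_width: 0.0215
```

jog_arm --moves '[0, 0, 0, -0.08, 0, 0, 0, 0, 0, 0, -0.05, 0, 0, 0, 0, 0, 0, 0, 0, 0, 0]'

```text
t: 16.18
tcp_pos: [0.4486, -0.2383, 0.0902]
tool_rot: [-3.141, 0.0, -3.142]
force: [-2.6, 0.9, 5.3]
gripper_width: 0.0217
```

jog_arm --moves '[0.6, 0, 0, 0, 0, 0, 0, 0.6, 0, 0, 0, 0, 0, 0, 0.6, 0, 0, 0, 0, 0, 0, 0.6, 0, 0, 0.4, 0, 0, 0, 0.6, 0, 0, 1, 0, 0, 0, 0.6, 0, 0, 1, 0, 0, 0, 0.8, 0, 0, 1, 0, 0, 0, 1, 0.6, 0, 1, 0, 0, 0, 1, 1, 0, 0.4, 0, 0, 0, 1, 1, 0, 0, 0, 0, 0]'

```text
t: 17.42
tcp_pos: [0.5149, -0.2386, 0.2118]
tool_rot: [-3.139, 0.003, 3.141]
force: [0.2, 0.4, -0.9]
gripper_width: 0.0856
```

jog_arm --moves '[1, 1, 0, 0, 0, 0, 0, 1, 1, 0, 0, 0, 0, 0, 1, 0.5, 0, 0, 0, 0, 0, 1, 0, 0, 0, 0, 0, 0]'

```text
t: 17.92
tcp_pos: [0.5763, -0.238, 0.2095]
tool_rot: [3.142, -0.0, -3.141]
force: [-1.0, 0.8, 1.2]
gripper_width: 0.0856
```

```bash
python3 - <<'E'
from h import *
np.set_printoptions(precision=4,suppress=True)
print(env.state()["tcp_pos"],env.state()["t"])
for n in ["wrist","top","side"]:
    f=grab_frame(n);save(f,n+"7.png")
    print(n,f["position"],f["attitude"])
    for d in look_for(n,"weight"): print(d["score"],np.round(d["extent"],1))
    for d in landmark_of(n,"weight"): print("lm",d["score"],d["location"],onz(f,d["location"],.014))
E
```

```text
[ 0.5763 -0.238   0.2095] 17.925
wrist [ 0.5101 -0.2388  0.3529] [-0.2624  0.001   1.5717]
0.59 [276.9 197.9 331.1 258.8]
lm 0.87 [304.9, 221.2] [ 0.588  -0.2458  0.014 ]
top [ 0.4761 -0.0678  1.1042] [ 0.1131 -0.0114 -1.5444]
side [0.4724 0.693  0.7592] [ 0.8481  0.0141 -2.9812]
0.93 [335.3 181.3 353.1 217. ]
lm 0.79 [342.3, 210.5] [ 0.5899 -0.2411  0.014 ]
```

View pics/wrist7.png

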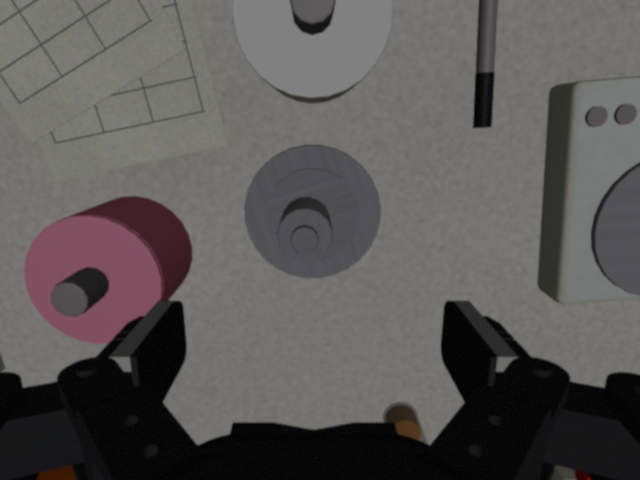

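View pics/side7.png

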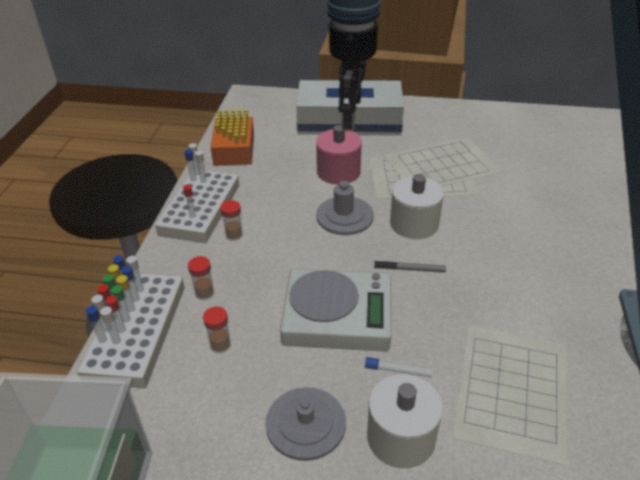

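View pics/top7.png

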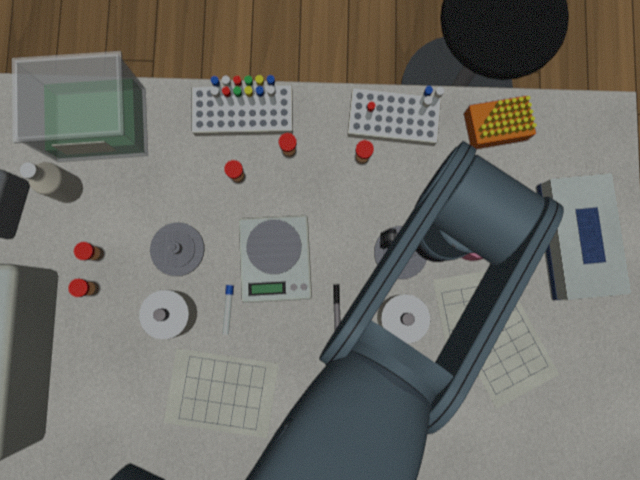

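```bash
python3 - <<'E'
from h import *
np.set_printoptions(precision=4,suppress=True)
fw=grab_frame("wrist");fs=grab_frame("side")
a=cv2.resize(fw["pixels"][190:280,255:355],None,fx=4,fy=4,interpolation=2)
b=cv2.resize(fs["pixels"][170:230,310:380],None,fx=5,fy=5,interpolation=2)
can=np.zeros((360,760,3),np.uint8);can[:360,:400]=a;can[:300,405:755]=b
cv2.imwrite("pics/c8.png",can[:,:,::-1])
print(tri([(fw,(305,239)),(fs,(344,184.5))]), onz(fw,(305,239),.077), onz(fw,(304.5,235.5),.064))
for d in trace("wrist","weight"): print(d["extent"],d["score"])
E
```

```text
(array([ 0.5871, -0.2449,  0.0732]), [np.float64(1.0700710676289988), np.float64(0.38710494417026337)]) [ 0.5853 -0.2448  0.077 ] [ 0.5863 -0.2454  0.064 ]
[274.5, 196.7, 333.2, 257.6] 0.88
```

View pics/c8.png

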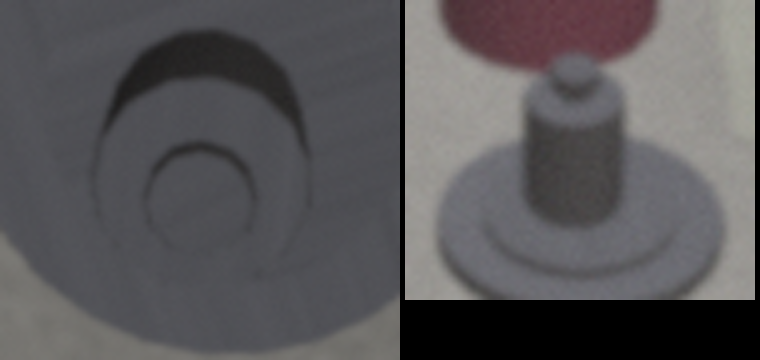

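jog_arm --moves '[1, 0.38, -0.28, -0.6, 0, 0, 0, 1, 0, 0, -1, 0, 0, 0, 1, 0, 0, -1, 0, 0, 0, 1, 0, 0, -1, 0, 0, 0, 1, 0, 0, -0.8, 0, 0, 0, 1, 0, 0, 0, 0, 0, 0]'

```text
t: 19.27
tcp_pos: [0.5844, -0.2445, 0.0965]
tool_rot: [3.139, -0.004, 3.141]
force: [1.4, -0.7, -0.2]
gripper_width: 0.0853
```

```bash
python3 w.py w9.png .5857,-.245,.077
```

```text
19.325 [ 0.5852 -0.245   0.0981] [ 3.1402 -0.0021  3.1415] [ 0.5188 -0.2457  0.2402] [-0.2584 -0.0017  1.5709]
[0.5857, -0.245, 0.077] [314.1321 293.0971]
```

View pics/w9.png

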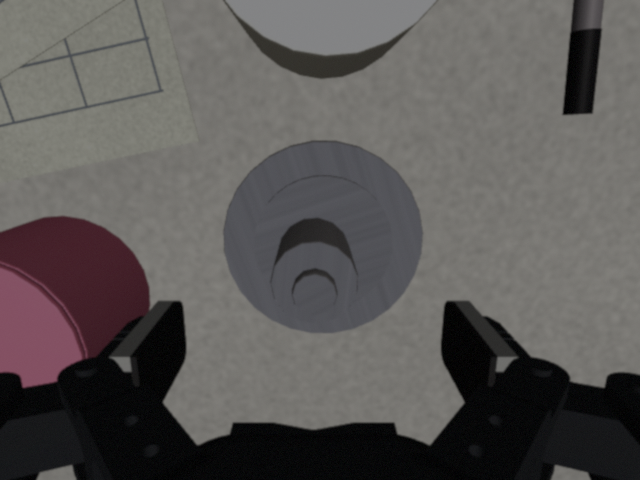

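jog_arm --moves '[0.75, 0, 0, -0.5, 0, 0, 0, 0.75, 0, 0, -1, 0, 0, 0, 0.75, 0, 0, -0.8, 0, 0, 0, 0.75, 0, 0, -0.5, 0, 0, 0, 0.75, 0, 0, 0, 0, 0, 0]'

```text
t: 19.95
tcp_pos: [0.5852, -0.2449, 0.0288]
tool_rot: [3.141, -0.001, 3.142]
force: [-0.2, -1.3, 0.0]
gripper_width: 0.064
```

```bash
python3 w.py w10.png .5857,-.245,.077
```

```text
20.0 [ 0.5857 -0.2452  0.0297] [-3.1415  0.0001 -3.1416] [ 0.5191 -0.2458  0.1722] [-0.2615  0.0003  1.571 ]
[0.5857, -0.245, 0.077] [316.2088 392.3263]
```

View pics/w10.png

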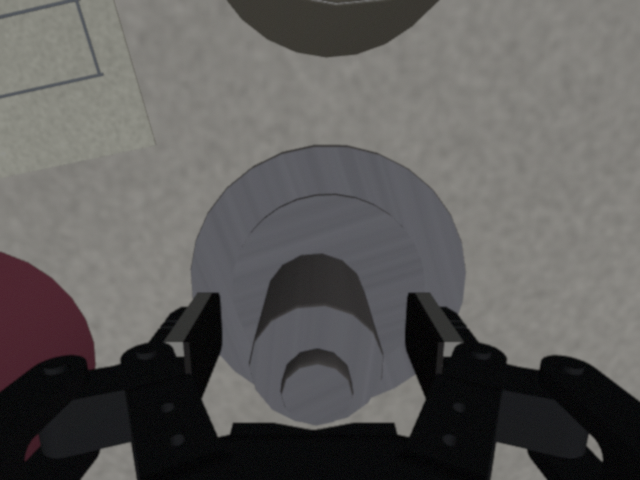

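jog_arm --moves '[0.7, 0, 0, -0.08, 0, 0, 0, 0, 0, 0, 0, 0, 0, 0, 0, 0, 0, 0, 0, 0, 0, 0, 0, 0, 0, 0, 0, 0, 0, 0, 0, 0, 0, 0, 0, 0, 0, 0, 0, 0, 0, 0]'

```text
t: 20.75
tcp_pos: [0.586, -0.2451, 0.0285]
tool_rot: [-3.141, 0.001, -3.141]
force: [-0.7, 2.5, 5.7]
gripper_width: 0.0375
```

jog_arm --moves '[0, 0, 0, 0.2, 0, 0, 0, 0, 0, 0, 0.5, 0, 0, 0, 0, 0, 0, 1, 0, 0, 0, 0, 0, 0, 1, 0, 0, 0, 0, 0, 0, 1, 0, 0, 0, 0, 0, 0, 0.8, 0, 0, 0, 0, 0, 0, 0, 0, 0, 0]'

```text
t: 21.62
tcp_pos: [0.5865, -0.2458, 0.1421]
tool_rot: [-3.139, 0.003, 3.141]
force: [0.4, -0.6, -5.0]
gripper_width: 0.0377
```

```bash
python3 w.py w11.png; python3 - <<'E'
from h import *
f=grab_frame("side");save(f,"s11.png")
print(env.state()["force"],env.state()["tcp_pos"],env.state()["gripper_width"])
E
```

```text
21.675 [ 0.5857 -0.2453  0.1405] [-3.1409  0.0009  3.1415] [ 0.5198 -0.2463  0.2853] [-0.266   0.0033  1.571 ]
[-0.33120545 -0.20687489 -6.03995642] [ 0.58508729 -0.24487054  0.13952265] 0.03784643337086525
```

View pics/s11.png

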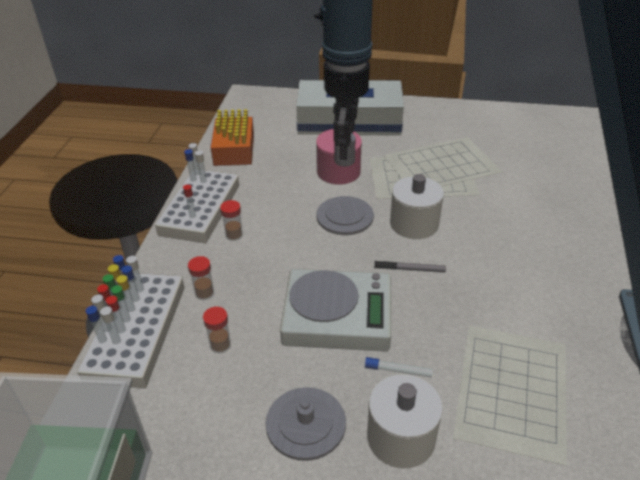

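View pics/w11.png

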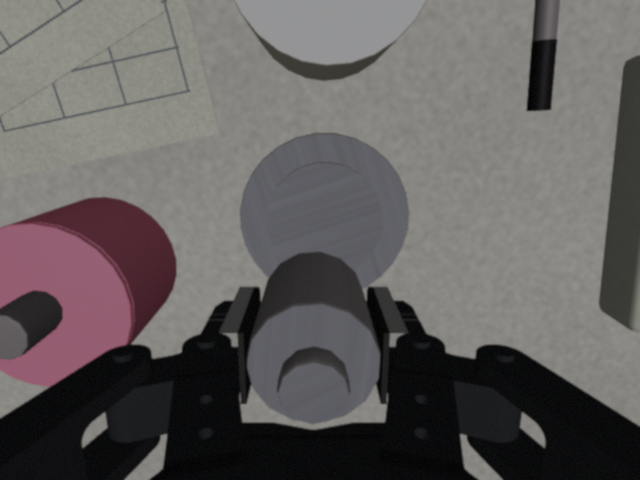

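jog_arm --moves '[0, 0, 0.4, 0.6, 0, 0, 0, 0, 0.2, 0.8, 0.6, 0, 0, 0, 0, 0.2, 1, 0.6, 0, 0, 0, 0, 0.2, 1, 0.4, 0, 0, 0, 0, 0.2, 1, 0, 0, 0, 0, 0, 0.2, 1, 0, 0, 0, 0, 0, 0.2, 1, 0, 0, 0, 0, 0, 0.2, 1, 0, 0, 0, 0, 0, 0.2, 1, 0, 0, 0, 0, 0, 0, 1, 0, 0, 0, 0]'

```text
t: 22.98
tcp_pos: [0.6259, -0.0125, 0.1961]
tool_rot: [3.141, 0.001, -3.14]
force: [-0.5, 0.1, -5.6]
gripper_width: 0.0379
```

jog_arm --moves '[0, 0, 0.8, 0, 0, 0, 0, 0, 0, 0.6, 0, 0, 0, 0, 0, 0, 0, 0, 0, 0, 0, 0, 0, 0, 0, 0, 0, 0]'

```text
t: 23.48
tcp_pos: [0.6256, 0.0193, 0.1951]
tool_rot: [-3.141, 0.0, 3.141]
force: [0.0, -0.2, -4.9]
gripper_width: 0.0375
```

```bash
python3 w.py w12.png .583,.022,.052; python3 - <<'E'
from h import *
np.set_printoptions(precision=4,suppress=True)
f=grab_frame("wrist")
for d in landmark_of("wrist","pan"): print(d["score"],d["location"],onz(f,d["location"],.052))
print(env.state()["force"],env.state()["gripper_width"])
E
```

```text
23.525 [0.6256 0.0191 0.195 ] [-3.1411 -0.      3.1409] [0.5594 0.0186 0.3385] [-0.2628  0.0017  1.5708]
[0.583, 0.022, 0.052] [319.0039 158.8339]
0.76 [315.1, 157.6] [0.5822 0.0192 0.052 ]
[ 0.3639 -0.0771 -5.4184] 0.03779612958605119
```

View pics/w12.png

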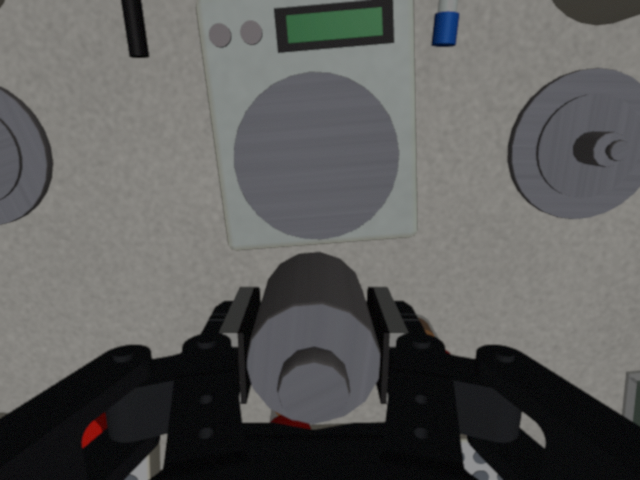

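```bash
python3 - <<'E'
from h import *
from scipy.optimize import least_squares
np.set_printoptions(precision=4,suppress=True)
f=grab_frame("wrist");im=f["pixels"].astype(int)
g=cv2.GaussianBlur(cv2.cvtColor(f["pixels"],cv2.COLOR_RGB2GRAY),(3,3),0).astype(float)
pts=[]
for th in np.linspace(0,2*np.pi,120,endpoint=False):
    r=np.arange(65,100,.5); x=316.5+r*np.cos(th); y=155+r*np.sin(th)
    v=cv2.remap(g.astype(np.float32),x.astype(np.float32)[None],y.astype(np.float32)[None],1)[0]
    d=v[4:]-v[:-4]; i=np.argmax(d); 
    if d[i]>10: pts.append((x[i+2],y[i+2]))
pts=np.array(pts,np.float32);print(len(pts),cv2.fitEllipse(pts))
def res(p,fz=None):
    out=[]
    z=p[2] if fz is None else fz
    for q in pts:
        P=onz(f,q,z);out.append(np.hypot(P[0]-p[0],P[1]-p[1])-.055)
    return out
for fz in (None,.052):
    s=least_squares(res,[.583,.02,.052],args=(fz,),loss="soft_l1",f_scale=.001);print(fz,s.x,np.std(s.fun))
E
```

```text
120 ((316.2253723144531, 155.1221923828125), (165.52281188964844, 167.79791259765625), 4.225461006164551)
None [0.5834 0.0199 0.0502] 0.00017077525918727816
0.052 [0.5833 0.0199 0.052 ] 0.00017044073120345664
```

jog_arm --moves '[0, -0.5, 0.03, 0, 0, 0, 0, 0, -0.8, 0, -0.3, 0, 0, 0, 0, -0.4, 0, -0.8, 0, 0, 0, 0, 0, 0, -1, 0, 0, 0, 0, 0, 0, -1, 0, 0, 0, 0, 0, 0, -0.9, 0, 0, 0, 0, 0, 0, -0.5, 0, 0, 0, 0, 0, 0, -0.2, 0, 0, 0, 0, 0, 0, 0, 0, 0, 0]'

```text
t: 24.8
tcp_pos: [0.5832, 0.0206, 0.0779]
tool_rot: [-3.142, 0.0, 3.142]
force: [0.2, -0.3, -5.2]
gripper_width: 0.0376
```

```bash
python3 w.py w13.png; python3 - <<'E'
from h import *
f=grab_frame("side");save(f,"s13.png",(240,200,440,380),3)
print(env.state()["force"],env.state()["tcp_pos"],env.state()["gripper_width"])
E
```

```text
24.85 [0.5835 0.0206 0.0783] [-3.1414  0.0012 -3.1416] [0.5169 0.0198 0.2213] [-0.2632  0.0011  1.571 ]
[ 0.14030285 -0.08444964 -4.76639765] [0.58373032 0.02052949 0.07850341] 0.03747991874153369
```

View pics/s13.png

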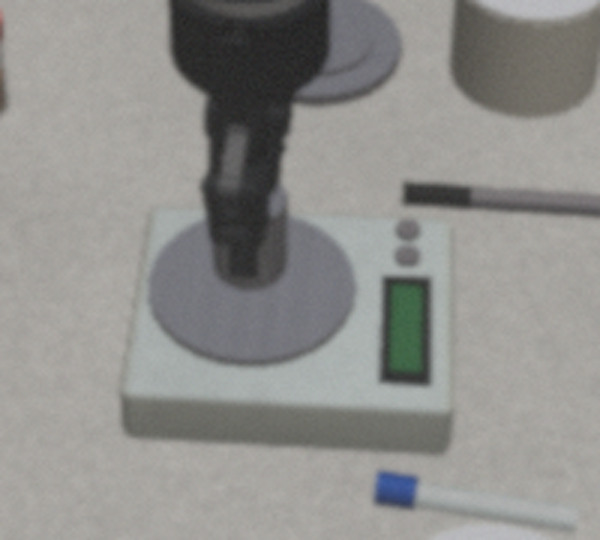

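View pics/w13.png

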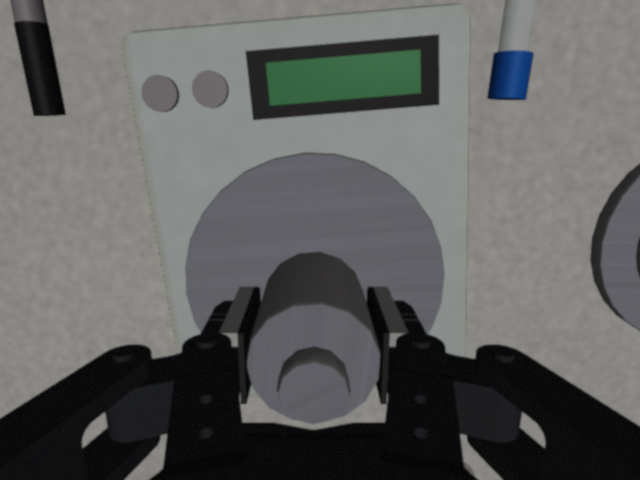

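Over the pan, centred (weight at 313, pan 187–444 → 315 in the wrist view). Lowering in small steps.

jog_arm --moves '[0, 0, 0, -0.2, 0, 0, 0, 0, 0, 0, -0.12, 0, 0, 0, 0, 0, 0, -0.06, 0, 0, 0, 0, 0, 0, 0, 0, 0, 0]'

```text
t: 25.4
tcp_pos: [0.5829, 0.0207, 0.0679]
tool_rot: [3.142, -0.0, -3.142]
force: [-0.1, -0.6, -3.9]
gripper_width: 0.0378
```

jog_arm --moves '[0, 0, 0, -0.04, 0, 0, 0, 0, 0, 0, -0.03, 0, 0, 0, 0, 0, 0, 0, 0, 0, 0, 0, 0, 0, 0, 0, 0, 0]'

```text
t: 25.9
tcp_pos: [0.5831, 0.0206, 0.0665]
tool_rot: [-3.142, 0.0, -3.142]
force: [-1.0, -0.4, -2.6]
gripper_width: 0.0376
```

jog_arm --moves '[0, 0, 0, -0.03, 0, 0, 0, 0, 0, 0, -0.02, 0, 0, 0, 0, 0, 0, 0, 0, 0, 0]'

```text
t: 26.28
tcp_pos: [0.5832, 0.0206, 0.0665]
tool_rot: [-3.141, 0.001, -3.142]
force: [-4.8, 0.6, 8.1]
gripper_width: 0.0377
```

jog_arm --moves '[0.5, 0, 0, 0, 0, 0, 0, 0.6, 0, 0, 0, 0, 0, 0, 0.7, 0, 0, 0, 0, 0, 0, 0.7, 0, 0, 0, 0, 0, 0, 0.7, 0, 0, 0.3, 0, 0, 0, 0.7, 0, 0, 0.8, 0, 0, 0, 0.7, 0, 0, 1, 0, 0, 0, 0.7, 0, 0, 1, 0, 0, 0, 0.7, 0, 0, 1, 0, 0, 0, 0.7, 0, 0, 1, 0, 0, 0]'

```text
t: 27.52
tcp_pos: [0.5831, 0.0207, 0.194]
tool_rot: [-3.141, 0.001, 3.142]
force: [-0.6, 0.1, -0.1]
gripper_width: 0.0599
```

jog_arm --moves '[0.7, 0.6, 0, 0.3, 0, 0, 0, 0.7, 1, 0, 0, 0, 0, 0, 0.7, 0.6, 0, 0, 0, 0, 0, 0.7, 0, 0, 0, 0, 0, 0, 0.7, 0, 0, 0, 0, 0, 0]'

```text
t: 28.15
tcp_pos: [0.6374, 0.0207, 0.2001]
tool_rot: [3.142, -0.001, -3.141]
force: [-0.3, 0.7, 0.2]
gripper_width: 0.0599
```

```bash
python3 - <<'E'
from h import *
np.set_printoptions(precision=4,suppress=True)
fw=grab_frame("wrist");save(fw,"w14.png")
fs=grab_frame("side");save(fs,"s14.png")
for n,f in (("wrist",fw),("side",fs)):
    for d in landmark_of(n,"weight"): print(n,d["score"],d["location"],onz(f,d["location"],.052))
    print(proj(f,(.5833,.0199,.115)))
s=env.state();print(s["t"],s["tcp_pos"],s["force"])
E
```

```text
wrist 0.67 [313.3, 141.3] [0.5836 0.0197 0.052 ]
[313.556  145.9908]
[324.4449 264.4999]
28.35 [0.6376 0.0207 0.2003] [0.4373 0.2499 0.4355]
```

View pics/w14.png

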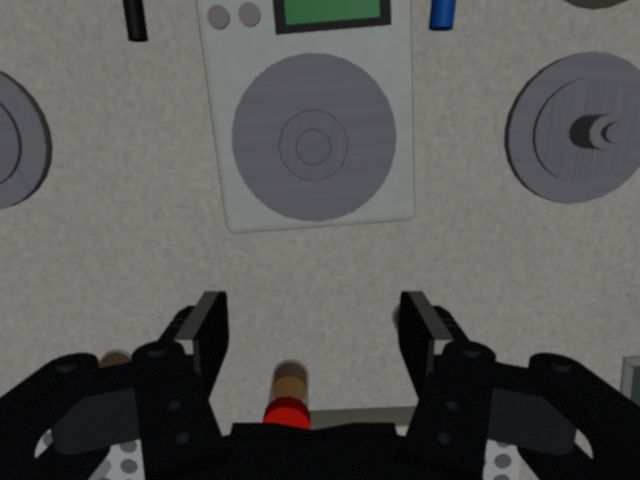

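View pics/s14.png

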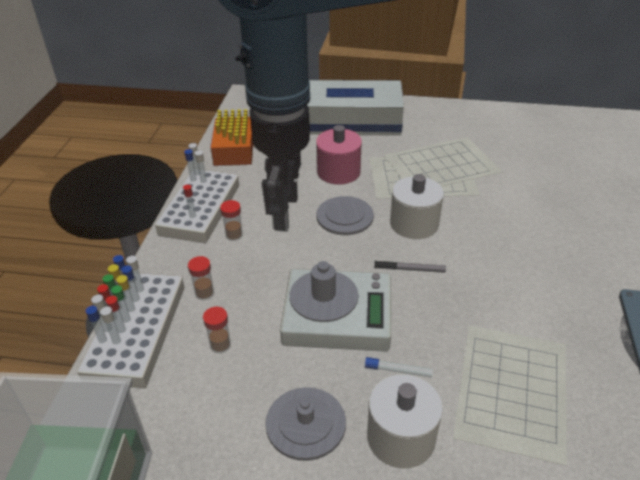

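The weight's knob is at wrist pixel (313,146), against a prediction of (313.6,146.0) for the pan centre. In the side view it stands upright at (323,280), both covers stand on the bench, and the gripper is clear of everything.

```bash
python3 - <<'E'
from plant import env
print(env.finish_job())
E
```

```text
the job is handed in; nothing more can be done
None
```

I lifted both white covers off and stood them mouth down on the bench, about 132 mm nearer the robot, leaving the pink look-alike alone. The larger weight was under the cover at y ≈ -0.24. I gripped it by its cylinder, lowered it onto the middle of the balance pan in small steps, and released it once I felt contact (about 8 N). The job was handed in at about 28 s of the 64 s allowed.

**Last checks:**
- The wrist picture put the weight within about 1 mm of the fitted pan centre (0.583, 0.020).
- The side view showed it upright, both covers standing, and the gripper clear of everything.
- The highest force I read was about 8 N.

**Did not agree or failed:**
- **Camera offset:** the side and top cameras gave x about 1–2 mm different from the wrist camera, so I used the wrist values.
- **Missed detection:** the weight detector found nothing in the last side view, so I checked that view by eye.

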